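Raise the bench magnifier

ROBOT

A 6-joint arm with a two-finger parallel gripper is mounted at the origin on the work surface. World frame = base frame: x ahead of the robot, y to its left, z up, the work surface at z = 0. Lengths are in m, angles in rad, forces in N, time in s.
With the tool pointing down it reaches from about 0.4 to 0.925 m from the base axis. Payload 12.5 kg.
Tool frame: the origin (TCP) lies midway between the tips of the shut fingers; the grasp point (between the pads) lies 19 mm behind it (hold_point_z is the distance from the TCP to the grasp point, in m); z points along the fingers, y is the line along which they close (so a half turn about z gives the same grasp; the last joint's range is limited). The gripper opens to 95 mm and grips with 3 to 60 N. Pads are 20 mm wide; open, the fingers measure 119 mm over their backs; the gripper's body (75 mm by 180 mm) begins 59 mm behind the grasp point.
Start: joints at [1.179, 0.491, 1.559, -0, 1.092, -0.106], TCP at [0.176, 0.6, 0.215] pointing down, gripper open.
Joint ranges: [-3.1, 3.1], [-0.84, 2.19], [0.05, 2.79], [-1.13, 4.28], [0.06, 2.93], [-2.69, 2.69]. Speed limits (rad/s): [2.22, 2.22, 2.79, 3.14, 3.14, 3.14].

INTERFACE

Orientations are given as a unit quaternion [w, x, y, z].
In Python, from station import * gives the robot as it stands.
- The arm moves only by the tool jog_arm, never from a script. Its argument "commands" is a list of rows, each a list of 7 numbers: the shift along the tool's x, y, z each as a share of 500 mm, from -1 to 1, then the turn, a rotation vector about the tool's x, y, z each as a share of 1.5 rad, from -1 to 1, then the opening, from 0 (shut) to 1 (fully open). A call has 1 to 5 rows; each row is the pose to reach, as a shift and turn from the pose commanded when the call began, along the tool's axes at that moment; what a row does not reach only later rows make up. A row lasts 1/8 s, in which the tool goes at most 62.5 mm and 10.7 degrees, less where a joint would pass 70% of its speed; a pose out of reach is approached as far as the arm can. A call with a number of a shift or a turn outside -1 to 1 is refused whole. A call with a gripper value outside its range is refused whole. The fingers move at their own pace and stop on an object; "newtons" is the grip in N (left out, the last holds). Time passes only in rows, so rows that repeat a pose let the fingers close. It gives the time, the measured TCP pose, the force, the opening and the grip force at its end, in the units of the state.
- get_obs(): the state, without advancing time (a new reading comes with each control period).
- grab_frame(name): name is "scene" or "top" or "wrist"; returns a dict with "color" (400x640x3 uint8, red, green, blue), "intrinsics" (3x3 intrinsics, pixels), "dist" ([k1, k2, p1, p2, k3] as OpenCV has them; the pictures are not rectified), "origin" and "orientation" of the camera in the world. Camera axes: x right, y down, z forward; pixel columns grow to the right and rows downward; lengths in m; the calibration is good to about 2 mm. A picture is of the moment at which its call begins. There is no depth.
- hand_in(): hands the job in; it is judged then, once.
Trained networks look in the newest picture that a camera, given by its name, has taken for a name from the list of things; names that differ only in an ending like _2 or _b are one class to them, and where a whole thing is asked for, a point or a joint stands for the part that bears it (a point fixed in the world has none). Each returns a list of dicts, best first, with "confidence" (0 to 1); they miss things now and then, are a little off and sometimes report something else, mostly with a low value. They report only what shows in the picture. A call takes as long as a camera call.
- regions_of(query, camera): "mask" (400x640 bool, what is visible of it) and "centre" ([column, row] in pixels, amid what is visible of it).
The state is a dict: "t": time; "joints": joint angles; "qvel": joint speeds; "effort": joint torques, N m; "tool_pos": TCP position; "ee_rot": TCP orientation; "ft_force": force on the tool from outside, world axes, zero at the start; "wrist_torque": the same for the moment, N m; "opening": finger opening in m; "grip_force": force on a finger pad.
Only numpy, scipy, OpenCV 4.12 (cv2) and the standard library are available. Lean on these libraries where they do the work, as an engineer would, in place of code of your own. Each camera call takes 0.05 s, during which the arm holds its last target. There are 200 camera calls.

TASK

Push the arm of the round magnifier up with the fingers, from beneath the tab at its near end, until it tips past its balance point and stays raised on its own, then move the robot clear. Push it gently, do not grip or fling it; leave the square screen beside it lowered, and do not disturb the small things on the bench.

Things in the scene. Friction and masses are not known exactly. Their poses are not given: they have to be found in the camera images.
- lens_arm (a joint): Hinge of the round magnifier's arm, rad: 0 = lowered, level, at its lower stop; grows as the near end rises; 1.5 = fully raised, at its upper stop. Over-centre counterweight: below about 0.95 rad it falls back to 0 when let go, above about 1.12 it falls on by itself to 1.5 and stays. Turns freely, slightly damped; raising needs at most about 3 N upward under the tab.
- lens_hinge (a point): Centre of the magnifier arm's hinge, 130 mm above the bench, at the arm's far end. Its y is the level hinge axis; the frame turns with the arm: its -x axis runs along the arm from hinge to tab. A steel counterweight, a 38 mm roller, stands 40 mm above and 34 mm beyond the hinge when lowered and swings back and down as the arm rises.
- lens_stand: The magnifier's steel stand, fixed to the bench: base plate 190 x 110 mm, 12 mm high, reaching 130 mm towards the tab, and two upright cheeks at the hinge, 74 mm over all, tops 150 mm high. Origin on the bench below the hinge, -x towards the tab.
- lens_tab (a point): Centre of the push tab at the near (robot) end of the magnifier arm, 170 mm from the hinge: a flat black bar 110 mm wide, 12 mm thick, 28 mm along the arm (154 to 182 mm from the hinge), 130 mm above the bench when lowered with free space under it. Between it and the hinge is the lens, a glass disc in a round black rim, 96 mm over all, 12 mm thick, centred 112 mm from the hinge.
- screen_arm (a joint): Hinge of the screen's arm beside it, rad: 0 = lowered (as it starts, must stay), 1.5 = raised. Same stand, counterweight and tab as the magnifier, but with a square clear screen.
- screen_tab (a point): Centre of the tab of the square screen's arm, same 110 x 28 x 12 mm tab 170 mm from its hinge and 130 mm above the bench; the screen behind it is a square 90 x 94 mm clear plate in a black frame. Leave it lowered. Magnifier and screen stand left and right of each other, either way round.
- ring_clamp: Turned wooden clamp, 34 mm across, 58 mm high, standing on the magnifier's base plate under the lens; a bystander that must be left where it stands. Origin at its underside.
- collet: Brass collet, 36 mm across, 45 mm high, standing on the screen's base plate under the screen; a bystander that must be left where it stands. Origin at its underside.
- jar: Amber glass jar, 48 mm across, 50 mm high, standing between the two stands; a bystander that must be left where it stands. Origin at its underside.
- graver: Screwdriver-like graver lying on the bench nearer the robot; a bystander that must be left where it stands. 
- hammer: Small hammer lying on the bench at the left; a bystander that must be left where it stands. 
- brush: Brush lying on the bench at the right; a bystander that must be left where it stands. 
- oil: Green glass bottle, 52 mm across, 100 mm high, at the left; a bystander that must be left where it stands. Origin at its underside.
- flux: White jar, 60 mm across, 75 mm high, at the right; a bystander that must be left where it stands. Origin at its underside.

How it is judged:
On the way:
1. the fingers push the magnifier up on its way, still below the balance point (value of joint lens_arm between 0.15 and 1 rad and contact force between the fingers and lens_stand above 0.1 N), for 0.1 s.
At the end, for the whole second after the job is handed in: The magnifier's arm rests raised by itself (joint above 1.4 rad, still), the square screen is still lowered (below 0.1 rad) and every bystander is within 20 mm of where it was (value of joint lens_arm above 1.4 rad and velocity of joint lens_arm between -0.1 and 0.1 rad/s and value of joint screen_arm below 0.1 rad and distance of each of ring_clamp, collet, jar, graver, hammer, brush, oil, flux from where it was at the start of the episode below 0.02 m); the robot touches nothing.
It fails at once if the magnifier is gripped or pressed hard (over 25 N) (contact force between the fingers and lens_stand above 25 N).
It fails at once if the magnifier is flung (over 4 rad/s) (velocity of joint lens_arm above 4 rad/s).
It fails at once if the screen is raised (value of joint screen_arm above 0.15 rad).
It fails at once if a bystander is moved or lifted (over 30 mm) (distance of any of ring_clamp, collet, jar, graver, hammer, brush, oil, flux from where it was at the start of the episode above 0.03 m).
It also fails if it takes over 43 s, if anything falls off the work surface, if the arm or the gripper's body presses on something with over 40 N, if the wrist force passes 120 N, or if a joint passes its speed limit or range.

## Working session

There is one attempt and no reset: what is moved stays moved. The work goes in short steps, Python scripts to look and compute and a tool call to move; the robot and the scene stay as the last step left them, time stands still between calls to the robot, and variables do not carry over. Pictures are saved under pics/ and viewed, at most 10 in all, crops included, and the job is handed in when it is done.

Besides the shell and the picture viewer there is one more tool, called after ">>>" as name(argument=value, ...), one argument or row to a line, values as JSON. jog_arm: Moves the arm, as the interface text tells. Shift numbers are shares of 500 mm and turn numbers shares of 1.5 rad, none past 1 either way. Its arguments: {"type":"object","properties":{"commands":{"type":"array"},"newtons":{"type":"number"}},"required":["commands"]}

```bash
mkdir -p pics
cat > h.py <<'E'
from station import *
import numpy as np, cv2
from scipy.spatial.transform import Rotation as R
def rot(q): return R.from_quat([q[1],q[2],q[3],q[0]]).as_matrix()
def ray(f,px):
    u=cv2.undistortPoints(np.array([[px]],float),f["intrinsics"],np.array(f["dist"],float))[0,0]
    return np.array(f["origin"]),rot(f["orientation"])@np.array([u[0],u[1],1])
def onz(f,px,z):
    o,d=ray(f,px); return o+d*(z-o[2])/d[2]
def proj(f,P):
    M=rot(f["orientation"]).T
    return cv2.projectPoints((np.array(P,float)-f["origin"])@M.T,np.zeros(3),np.zeros(3),f["intrinsics"],np.array(f["dist"],float))[0][:,0]
def save(f,n): cv2.imwrite("pics/"+n,f["color"][:,:,::-1])
E
python3 - <<'E'
from h import *
np.set_printoptions(precision=3,suppress=True)
for c in ["scene","top"]:
    f=grab_frame(c); save(f,c+"0.png"); print(c,f["origin"],rot(f["orientation"])[:,2])
    for q,z in [("lens_tab",.13),("lens_stand",.0),("screen_tab",.13),("jar",.025),("ring_clamp",.04),("graver",.005),("oil",.05),("flux",.04)]:
        for r in regions_of(q,c)[:2]:
            print(q,round(r["confidence"],2),np.array(r["centre"]),r["mask"].sum(),onz(f,r["centre"],z))
o=get_obs(); print(o)
E
```

```text
scene [ 1.222 -0.492  0.807] [-0.595  0.481 -0.643]
lens_tab 0.86 [374.9 181.5] 1437 [0.648 0.148 0.13 ]
lens_stand 0.78 [390.8 210.9] 3966 [0.661 0.21  0.   ]
lens_stand 0.3 [291.3 199.2] 306 [0.437 0.026 0.   ]
screen_tab 0.66 [264.  214.6] 2006 [ 0.567 -0.14   0.13 ]
jar 0.84 [343.3 243.8] 411 [0.686 0.007 0.025]
jar 0.71 [196.8 330.9] 1121 [ 0.673 -0.392  0.025]
ring_clamp 0.66 [374.5 205.1] 228 [0.644 0.159 0.04 ]
graver 0.6 [291.6 200.1] 259 [0.446 0.021 0.005]
graver 0.17 [347.5 244.2] 433 [0.68  0.027 0.005]
oil 0.89 [433.1 176.9] 420 [0.675 0.368 0.05 ]
flux 0.89 [194.4 329.8] 1142 [ 0.678 -0.396  0.04 ]
top [0.41  0.022 1.49 ] [ 0.131 -0.008 -0.991]
lens_tab 0.61 [265.2 188.6] 2008 [0.626 0.159 0.13 ]
lens_stand 0.7 [268.7 178.1] 3149 [0.678 0.161 0.   ]
lens_stand 0.22 [377.5 216.6] 2180 [ 0.554 -0.16   0.   ]
screen_tab 0.96 [380.7 214.4] 2265 [ 0.547 -0.153  0.13 ]
jar 0.58 [317.1 169.3] 224 [0.696 0.015 0.025]
ring_clamp 0.73 [266.6 189.2] 1833 [0.639 0.164 0.04 ]
graver 0.81 [318.2 261.3] 407 [0.427 0.019 0.005]
oil 0.9 [193.3 182. ] 340 [0.664 0.376 0.05 ]
flux 0.9 [458.  169.3] 442 [ 0.683 -0.399  0.04 ]
{'t': 0.9, 'joints': array([ 1.179,  0.491,  1.559, -0.   ,  1.092, -0.106]), 'qvel': array([ 0.   , -0.   , -0.   ,  0.   ,  0.   , -0.001]), 'effort': array([ -0.   , -61.245, -25.843,   0.069,   0.044,  -0.   ]), 'tool_pos': array([0.176, 0.6  , 0.215]), 'ee_rot': array([0.   , 0.142, 0.99 , 0.   ]), 'ft_force': array([-0.49 , -0.897,  1.029]), 'wrist_torque': array([ 0.029, -0.01 ,  0.009]), 'grip_force': 0.0, 'opening': 0.09494151476743858}
```

Run:
```python
import cv2
a=cv2.imread("pics/top0.png")[120:300,160:500]; cv2.imwrite("pics/topc.png",cv2.resize(a,None,fx=2.35,fy=2.35,interpolation=3))
a=cv2.imread("pics/scene0.png")[120:300,200:480]; cv2.imwrite("pics/scc.png",cv2.resize(a,None,fx=2.85,fy=2.85,interpolation=3))
```

```text
(no output)
```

View pics/topc.png

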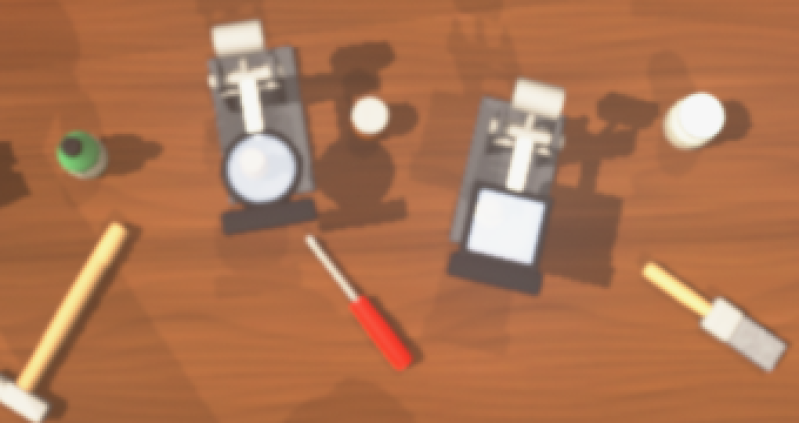

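View pics/scc.png

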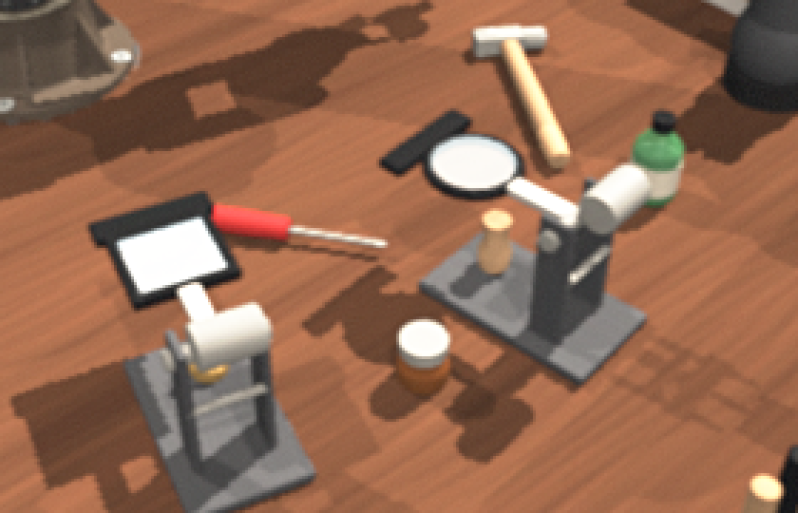

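```bash
cat >> h.py <<'E'
def rows(T,Rt):
    "jog numbers from the present pose to world pose (T, Rt)"
    o=get_obs(); M=rot(o["ee_rot"])
    return np.round(np.r_[M.T@(np.array(T)-o["tool_pos"])/.5, R.from_matrix(M.T@Rt).as_rotvec()/1.5],3)
def tool(psi,beta,s=1):
    a=np.array([np.cos(psi),np.sin(psi),0]); z=a*np.cos(beta)-np.array([0,0,np.sin(beta)])
    y=s*np.array([-np.sin(psi),np.cos(psi),0]); return np.c_[np.cross(y,z),y,z]
E
python3 - <<'E'
from h import *
np.set_printoptions(precision=3,suppress=True)
f=grab_frame("top")
c=lambda u,v:(160+u/2.35,120+v/2.35)
tab=[onz(f,c(*p),.136) for p in [(222,213),(315,203),(318,218),(226,233)]]
print(np.array(tab),np.mean(tab,0),"lens",onz(f,c(262,168),.136),"cheek/axis",onz(f,c(248,80),.13))
print("graver",onz(f,c(308,238),.005),onz(f,c(408,365),.01),"hammer",onz(f,c(120,226),.01))
s=[(222,213),(315,203)]
g=grab_frame("scene")
d=lambda u,v:(200+u/2.85,120+v/2.85)
print("scene tab", [onz(g,d(*p),.136) for p in [(381,157),(458,112),(472,120),(395,168)]],"lens",onz(g,d(474,162),.136))
for s in (1,-1):
  for b in (90,45): print(s,b,rows([.42,.11,.25],tool(.2,np.radians(b),s)))
E
```

```text
[[0.566 0.188 0.136]
 [0.574 0.081 0.136]
 [0.557 0.078 0.136]
 [0.543 0.183 0.136]] [0.56  0.132 0.136] lens [0.617 0.141 0.136] cheek/axis [0.722 0.156 0.13 ]
graver [0.546 0.096 0.005] [ 0.385 -0.024  0.01 ] hammer [0.567 0.332 0.01 ]
scene tab [array([0.564, 0.08 , 0.136]), array([0.558, 0.183, 0.136]), array([0.576, 0.184, 0.136]), array([0.584, 0.079, 0.136])] lens [0.624 0.14  0.136]
1 90 [-0.744 -0.802 -0.071  0.     0.    -0.324]
1 45 [-0.744 -0.802 -0.071 -0.127 -0.513 -0.307]
-1 90 [-0.744 -0.802 -0.071  0.    -0.     1.771]
-1 45 [-0.744 -0.802 -0.071 -0.684  0.169  1.652]
```

>>> jog_arm(
  commands=[
    [-0.74, -0.8, -0.07, 0, 0, -0.32, 0],
    [-0.74, -0.8, -0.07, 0, 0, -0.32, 0],
    [-0.74, -0.8, -0.07, 0, 0, -0.32, 0],
    [-0.74, -0.8, -0.07, 0, 0, -0.32, 0],
    [-0.74, -0.8, -0.07, 0, 0, -0.32, 0],
  ],
)

```text
t: 1.62
tool_pos: [0.3149, 0.3197, 0.235]
ee_rot: [0.0, -0.097, 0.995, 0.0]
ft_force: [2.3, 0.9, 0.9]
opening: 0.0505
grip_force: 0.0
```

Run:
```python
from h import *
np.set_printoptions(precision=3,suppress=True)
o=get_obs(); print(o["joints"],o["tool_pos"],o["ft_force"])
for b in (90,45,30): print(b,rows([.44,.114,.25],tool(.15,np.radians(b))))
```

```text
[ 0.646  0.215  1.942  0.     0.984 -1.12 ] [0.315 0.32  0.235] [2.279 0.876 0.859]
90 [-0.166 -0.452 -0.03   0.     0.     0.03 ]
45 [-0.166 -0.452 -0.03   0.012 -0.523  0.028]
30 [-0.166 -0.452 -0.03   0.016 -0.698  0.027]
```

>>> jog_arm(
  commands=[
    [-0.16, -0.45, -0.03, 0.01, -0.52, 0.03, 0],
    [-0.16, -0.45, -0.03, 0.01, -0.52, 0.03, 0],
    [-0.16, -0.45, -0.03, 0.01, -0.52, 0.03, 0],
    [-0.16, -0.45, -0.03, 0.01, -0.52, 0.03, 0],
    [-0.16, -0.45, -0.03, 0.01, -0.52, 0.03, 0],
  ],
)

```text
t: 2.25
tool_pos: [0.4168, 0.1603, 0.2502]
ee_rot: [0.304, -0.083, 0.947, 0.062]
ft_force: [0.8, 0.8, -0.0]
opening: 0.0025
grip_force: 0.0
```

Run:
```python
from h import *
np.set_printoptions(precision=3,suppress=True)
o=get_obs(); print(o["joints"],o["tool_pos"],rot(o["ee_rot"])[:,2],o["ft_force"])
for P,b in [((.50,.122,.10),45),((.50,.122,.1),30)]: print(b,rows(P,tool(.15,np.radians(b))))
```

```text
[ 0.18   0.018  2.311  0.333  0.195 -1.873] [0.417 0.16  0.25 ] [ 0.566  0.167 -0.807] [ 0.827  0.828 -0.033]
45 [ 0.052 -0.127  0.324  0.054 -0.106 -0.005]
30 [ 0.052 -0.127  0.324  0.053 -0.28  -0.012]
```

```bash
cat >> h.py <<'E'
H=np.array([.731,.158,.13]); PA=.15
def path(th,beta):
    n=np.array([-np.sin(th),-np.cos(th)]); P=lambda r:r*np.array([-np.cos(th),np.sin(th)])+.006*n
    C=P(.182)+.026*np.array([np.cos(beta),-np.sin(beta)]) if th<beta else P(.156)
    T=C-.010*np.array([np.sin(beta),np.cos(beta)])
    return H+np.array([T[0]*np.cos(PA),T[0]*np.sin(PA),T[1]])
E
python3 - <<'E'
from h import *
np.set_printoptions(precision=3,suppress=True)
b=np.radians(40)
for th in (0,.3,.7,1.,1.2): print(th,path(th,b))
print(rows([.46,.10,.20],tool(.45,b)))
E
```

```text
0 [0.564 0.133 0.1  ]
0.3 [0.571 0.134 0.154]
0.7 [0.603 0.139 0.218]
1.0 [0.636 0.144 0.25 ]
1.2 [0.663 0.148 0.266]
[ 0.004 -0.141  0.11  -0.083 -0.156 -0.154]
```

>>> jog_arm(
  commands=[
    [0, -0.14, 0.11, -0.08, -0.16, -0.15, 0],
    [0, -0.14, 0.11, -0.08, -0.16, -0.15, 0],
    [0, -0.14, 0.11, -0.08, -0.16, -0.15, 0],
    [0, -0.14, 0.11, -0.08, -0.16, -0.15, 0],
  ],
)

```text
t: 2.75
tool_pos: [0.4531, 0.1597, 0.2965]
ee_rot: [0.37, -0.183, 0.909, 0.058]
ft_force: [0.3, 0.3, 1.1]
opening: 0.0006
grip_force: 0.0
```

Run:
```python
from h import *
np.set_printoptions(precision=3,suppress=True)
o=get_obs(); print(o["joints"],o["tool_pos"],rot(o["ee_rot"])[:,2],o["ft_force"])
b=np.radians(40)
print(rows([.46,.10,.20],tool(.45,b)))
print(rows([.50,.11,.075],tool(.45,b)))
```

```text
[ 0.102 -0.015  2.264  0.898  0.223 -2.683] [0.453 0.16  0.296] [ 0.652  0.24  -0.719] [0.251 0.303 1.13 ]
[ 0.159 -0.11   0.119 -0.046 -0.071 -0.015]
[ 0.274 -0.114  0.356 -0.046 -0.071 -0.015]
```

>>> jog_arm(
  commands=[
    [0, 0, 0, 0, 0, 1, 0],
    [0, 0, 0, 0, 0, 1, 0],
    [0, 0, 0, 0, 0, 1, 0],
    [0, 0, 0, 0, 0, 1, 0],
    [0, 0, 0, 0, 0, 1, 0],
  ],
)

```text
t: 3.38
tool_pos: [0.4518, 0.1608, 0.2964]
ee_rot: [0.304, 0.246, 0.894, 0.219]
ft_force: [-0.4, -0.1, -0.0]
opening: 0.0005
grip_force: 0.0
```

>>> jog_arm(
  commands=[
    [0, 0, 0, 0, 0, 1, 0],
    [0, 0, 0, 0, 0, 1, 0],
    [0, 0, 0, 0, 0, 1, 0],
    [0, 0, 0, 0, 0, 1, 0],
    [0, 0, 0, 0, 0, 1, 0],
  ],
)

```text
t: 4.0
tool_pos: [0.4518, 0.1608, 0.2964]
ee_rot: [0.172, 0.623, 0.687, 0.332]
ft_force: [0.3, 0.9, -0.3]
opening: 0.0004
grip_force: 0.0
```

>>> jog_arm(
  commands=[
    [0, 0, 0, 0, 0, 1, 0],
    [0, 0, 0, 0, 0, 1, 0],
    [0, 0, 0, 0, 0, 1, 0],
    [0, 0, 0, 0, 0, 1, 0],
    [0, 0, 0, 0, 0, 1, 0],
  ],
)

```text
t: 4.62
tool_pos: [0.4518, 0.1608, 0.2964]
ee_rot: [0.004, 0.866, 0.331, 0.374]
ft_force: [0.3, 0.0, -1.3]
opening: -0.0
grip_force: 0.0
```

Run:
```python
from h import *
np.set_printoptions(precision=3,suppress=True)
o=get_obs(); print(o["t"],o["joints"],o["tool_pos"],rot(o["ee_rot"])[:,2],o["ft_force"])
b=np.radians(40)
print(rows([.46,.10,.20],tool(.45,b,-1)))
```

```text
4.625 [ 0.105 -0.017  2.266  0.895  0.223  0.132] [0.452 0.161 0.296] [ 0.651  0.242 -0.719] [ 0.3    0.017 -1.277]
[-0.187  0.055  0.12   0.032  0.078  0.206]
```

>>> jog_arm(
  commands=[
    [-0.19, 0.06, 0.12, 0.03, 0.08, 0.2, 0],
    [-0.19, 0.06, 0.12, 0.03, 0.08, 0.2, 0],
    [-0.19, 0.06, 0.12, 0.03, 0.08, 0.2, 0],
    [-0.19, 0.06, 0.12, 0.03, 0.08, 0.2, 0],
    [-0.19, 0.06, 0.12, 0.03, 0.08, 0.2, 0],
  ],
)

```text
t: 5.25
tool_pos: [0.4605, 0.0965, 0.1984]
ee_rot: [-0.091, 0.881, 0.207, 0.415]
ft_force: [0.4, 0.8, 0.7]
opening: 0.0004
grip_force: 0.0
```

Run:
```python
from h import *
np.set_printoptions(precision=3,suppress=True)
o=get_obs(); print(o["t"],o["joints"],o["tool_pos"],rot(o["ee_rot"])[:,2],o["ft_force"])
b=np.radians(40)
print(rows([.46,.10,.20],tool(.45,b,-1)))
print(rows([.49,.11,.075],tool(.45,b,-1)))
```

```text
5.25 [-0.221  0.241  2.491  2.132  0.597 -1.132] [0.461 0.096 0.198] [ 0.693  0.332 -0.64 ] [0.414 0.837 0.684]
[ 0.004 -0.007 -0.     0.002 -0.003  0.009]
[-0.148 -0.001  0.208  0.002 -0.003  0.009]
```

>>> jog_arm(
  commands=[
    [-0.15, 0, 0.21, 0, 0, 0.01, 0],
    [-0.15, 0, 0.21, 0, 0, 0.01, 0],
    [-0.15, 0, 0.21, 0, 0, 0.01, 0],
    [-0.15, 0, 0.21, 0, 0, 0.01, 0],
  ],
)

```text
t: 5.75
tool_pos: [0.4901, 0.1114, 0.0729]
ee_rot: [-0.096, 0.883, 0.201, 0.412]
ft_force: [0.1, -0.7, 0.4]
opening: 0.0004
grip_force: 0.0
```

Run:
```python
from h import *
np.set_printoptions(precision=3,suppress=True)
o=get_obs(); print(o["t"],o["joints"],o["tool_pos"],rot(o["ee_rot"])[:,2],o["ft_force"])
b=np.radians(40)
print(rows([.564,.133,.085],tool(.45,b,-1)))
for c in ["scene","top"]:
    f=grab_frame(c); x,y=np.array(proj(f,[[.53,.13,.12]])[0],int); a=f["color"][y-60:y+60,x-75:x+75,::-1]
    print(x,y); cv2.imwrite(f"pics/{c}1.png",cv2.resize(a,None,fx=4,fy=4,interpolation=3))
a=cv2.hconcat([cv2.resize(cv2.imread("pics/scene1.png"),(400,320)),cv2.resize(cv2.imread("pics/top1.png"),(400,320))]); cv2.imwrite("pics/both1.png",a)
```

```text
5.75 [-0.152  0.676  2.534  2.568  0.931 -1.615] [0.49  0.111 0.073] [ 0.69   0.335 -0.642] [ 0.134 -0.715  0.415]
[ 0.116  0.025  0.101 -0.001 -0.001 -0.002]
339 166
276 223
```

View pics/both1.png

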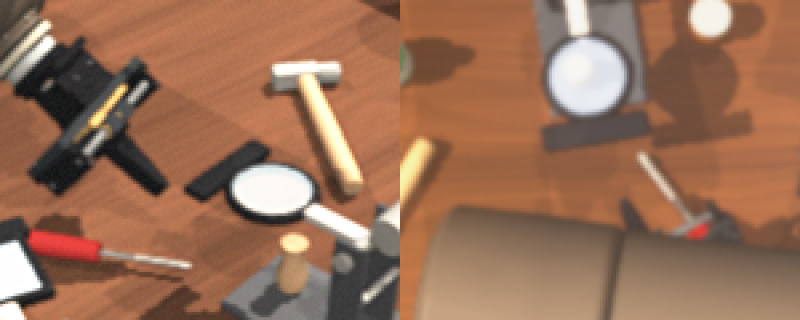

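>>> jog_arm(
  commands=[
    [0.06, 0.012, 0.05, 0, 0, 0, 0],
    [0.12, 0.025, 0.1, 0, 0, 0, 0],
    [0.12, 0.025, 0.1, 0, 0, 0, 0],
  ],
)

```text
t: 6.22
tool_pos: [0.5667, 0.1322, 0.0912]
ee_rot: [-0.094, 0.882, 0.2, 0.416]
ft_force: [-0.3, -0.2, 0.3]
opening: 0.0003
grip_force: 0.0
```

Run:
```python
from h import *
np.set_printoptions(precision=3,suppress=True)
o=get_obs(); print(o["t"],o["joints"],o["tool_pos"],rot(o["ee_rot"])[:,2],o["ft_force"])
b=np.radians(40)
for th in (0,.1,.2,.35,.5,.65,.8,.95,1.05,1.15,1.22): print(th,rows(path(th,b),tool(.45,b,-1))[:3])
f=grab_frame("scene"); a=f["color"][106:226,264:414,::-1]
cv2.imwrite(f"pics/s2.png",cv2.resize(a,None,fx=4,fy=4,interpolation=3))
```

```text
6.225 [-0.064  0.615  2.337  2.535  0.72  -1.432] [0.567 0.132 0.091] [ 0.696  0.332 -0.636] [-0.328 -0.171  0.32 ]
0 [ 0.011 -0.003 -0.014]
0.1 [ 0.039 -0.003 -0.036]
0.2 [ 0.07  -0.002 -0.056]
0.35 [ 0.118  0.002 -0.08 ]
0.5 [ 0.17   0.008 -0.097]
0.65 [ 0.223  0.017 -0.106]
0.8 [ 0.272  0.026 -0.107]
0.95 [ 0.317  0.036 -0.101]
1.05 [ 0.346  0.043 -0.094]
1.15 [ 0.375  0.051 -0.083]
1.22 [ 0.394  0.057 -0.074]
```

View pics/s2.png

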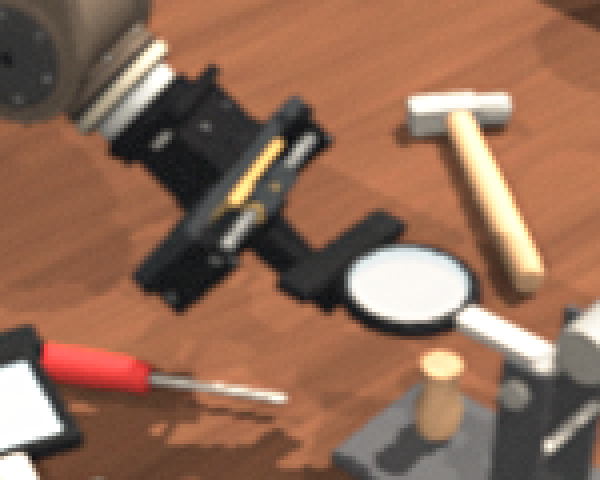

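>>> jog_arm(
  commands=[
    [0.02, -0.003, -0.02, 0, 0, 0, 0],
    [0.04, -0.003, -0.036, 0, 0, 0, 0],
    [0.055, -0.003, -0.046, 0, 0, 0, 0],
    [0.07, -0.002, -0.056, 0, 0, 0, 0],
    [0.085, 0, -0.064, 0, 0, 0, 0],
  ],
)

```text
t: 6.9
tool_pos: [0.5665, 0.1323, 0.1411]
ee_rot: [-0.095, 0.884, 0.198, 0.413]
ft_force: [-4.6, 0.7, -0.7]
opening: 0.0005
grip_force: 1.8
```

Run:
```python
from h import *
np.set_printoptions(precision=3,suppress=True)
o=get_obs(); print(o["t"],o["joints"],o["tool_pos"],rot(o["ee_rot"])[:,2],o["ft_force"])
b=np.radians(40)
for th in (0,.1,.2,.35,.5,.65,.8,.95,1.05,1.15,1.22): print(th,rows(path(th,b),tool(.45,b,-1))[:3])
f=grab_frame("scene"); a=f["color"][106:226,264:414,::-1]
cv2.imwrite(f"pics/s3.png",cv2.resize(a,None,fx=4,fy=4,interpolation=3))
```

```text
6.9 [-0.063  0.484  2.304  2.397  0.585 -1.255] [0.567 0.132 0.141] [ 0.692  0.331 -0.642] [-4.556  0.7   -0.653]
0 [-0.066 -0.002  0.051]
0.1 [-0.038 -0.002  0.028]
0.2 [-0.007 -0.001  0.008]
0.35 [ 0.042  0.002 -0.017]
0.5 [ 0.093  0.008 -0.034]
0.65 [ 0.146  0.016 -0.043]
0.8 [ 0.195  0.025 -0.045]
0.95 [ 0.24   0.035 -0.039]
1.05 [ 0.27   0.042 -0.032]
1.15 [ 0.298  0.05  -0.022]
1.22 [ 0.317  0.056 -0.013]
```

View pics/s3.png

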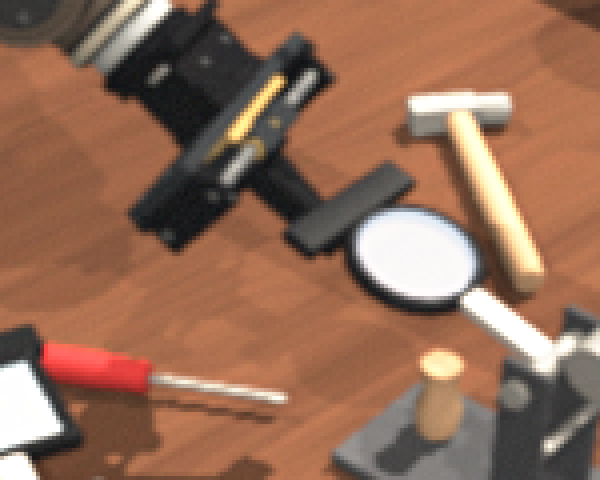

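>>> jog_arm(
  commands=[
    [0.017, 0.001, -0.005, 0, 0, 0, 0],
    [0.042, 0.002, -0.017, 0, 0, 0, 0],
    [0.067, 0.005, -0.026, 0, 0, 0, 0],
    [0.093, 0.008, -0.034, 0, 0, 0, 0],
    [0.12, 0.012, -0.039, 0, 0, 0, 0],
  ],
)

```text
t: 7.58
tool_pos: [0.5915, 0.1367, 0.2]
ee_rot: [-0.095, 0.884, 0.198, 0.413]
ft_force: [0.0, -0.6, -1.5]
opening: 0.0003
grip_force: 0.6
```

Run:
```python
from h import *
np.set_printoptions(precision=3,suppress=True)
o=get_obs(); print(o["t"],o["joints"],o["tool_pos"],rot(o["ee_rot"])[:,2],o["ft_force"])
b=np.radians(40)
for th in (.5,.575,.65,.725,.8,.875,.95,1.05,1.15,1.22): print(th,rows(path(th,b),tool(.45,b,-1))[:3])
```

```text
7.575 [-0.048  0.374  2.196  2.119  0.441 -0.921] [0.591 0.137 0.2  ] [ 0.693  0.331 -0.64 ] [ 0.004 -0.617 -1.487]
0.5 [-0.029 -0.005  0.004]
0.575 [-0.002 -0.001 -0.001]
0.65 [ 0.025  0.003 -0.005]
0.725 [ 0.05   0.008 -0.007]
0.8 [ 0.073  0.012 -0.007]
0.875 [ 0.096  0.017 -0.005]
0.95 [ 0.118  0.022 -0.001]
1.05 [0.148 0.029 0.006]
1.15 [0.176 0.037 0.017]
1.22 [0.195 0.043 0.025]
```

>>> jog_arm(
  commands=[
    [0.025, 0.003, -0.005, 0, 0, 0, 0],
    [0.05, 0.008, -0.007, 0, 0, 0, 0],
    [0.073, 0.012, -0.007, 0, 0, 0, 0],
    [0.096, 0.017, -0.005, 0, 0, 0, 0],
    [0.118, 0.022, -0.001, 0, 0, 0, 0],
  ],
)

```text
t: 8.2
tool_pos: [0.6302, 0.1428, 0.2454]
ee_rot: [-0.095, 0.884, 0.198, 0.413]
ft_force: [0.6, -0.5, -0.5]
opening: 0.0004
grip_force: 0.2
```

Run:
```python
from h import *
np.set_printoptions(precision=3,suppress=True)
o=get_obs(); print(o["t"],o["joints"],o["tool_pos"],rot(o["ee_rot"])[:,2],o["ft_force"])
b=np.radians(40)
for th in (.95,1,1.05,1.1,1.15,1.2,1.25,1.3): print(th,rows(path(th,b),tool(.45,b,-1))[:3])
f=grab_frame("scene"); a=f["color"][76:226,264:454,::-1]
cv2.imwrite(f"pics/s4.png",cv2.resize(a,None,fx=3.5,fy=3.5,interpolation=3))
```

```text
8.2 [-0.03   0.335  2.061  1.76   0.367 -0.517] [0.63  0.143 0.245] [ 0.693  0.332 -0.64 ] [ 0.628 -0.539 -0.485]
0.95 [ 0.    -0.    -0.001]
1 [0.015 0.004 0.003]
1.05 [0.03  0.007 0.007]
1.1 [0.044 0.011 0.012]
1.15 [0.058 0.015 0.017]
1.2 [0.072 0.019 0.023]
1.25 [0.085 0.023 0.03 ]
1.3 [0.098 0.028 0.038]
```

View pics/s4.png

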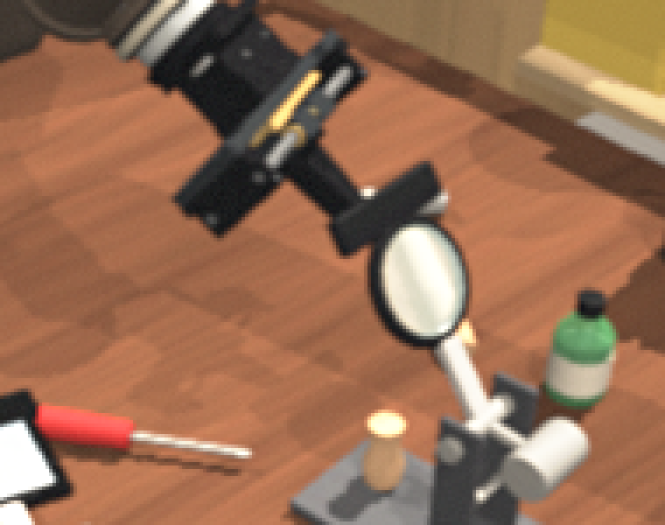

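Raised to about 0.9 rad with the fingers behind the tab (≈(370,215)). Continuing over the balance point.

>>> jog_arm(
  commands=[
    [0.015, 0.004, 0.003, 0, 0, 0, 0],
    [0.03, 0.007, 0.007, 0, 0, 0, 0],
    [0.044, 0.011, 0.012, 0, 0, 0, 0],
    [0.058, 0.015, 0.017, 0, 0, 0, 0],
    [0.072, 0.019, 0.023, 0, 0, 0, 0],
  ],
)

```text
t: 8.88
tool_pos: [0.6629, 0.1479, 0.2653]
ee_rot: [-0.095, 0.884, 0.198, 0.413]
ft_force: [0.4, -0.7, -0.8]
opening: 0.0008
grip_force: 0.0
```

>>> jog_arm(
  commands=[
    [0.013, 0.004, 0.007, 0, 0, 0, 0],
    [0.026, 0.009, 0.014, 0, 0, 0, 0],
    [0.026, 0.009, 0.014, 0, 0, 0, 0],
    [0.026, 0.009, 0.014, 0, 0, 0, 0],
  ],
)

```text
t: 9.38
tool_pos: [0.677, 0.1495, 0.2707]
ee_rot: [-0.095, 0.884, 0.198, 0.413]
ft_force: [-0.3, -0.6, 0.5]
opening: 0.0006
grip_force: 0.0
```

Run:
```python
from h import *
np.set_printoptions(precision=3,suppress=True)
o=get_obs(); print(o["t"],o["joints"],o["tool_pos"],rot(o["ee_rot"])[:,2],o["ft_force"])
print(rows([.5,.1,.38],rot(o["ee_rot"])))
f=grab_frame("scene"); a=f["color"][76:226,264:454,::-1]
cv2.imwrite(f"pics/s5.png",cv2.resize(a,None,fx=3.5,fy=3.5,interpolation=3))
```

```text
9.375 [-0.013  0.357  1.927  1.471  0.349 -0.196] [0.677 0.15  0.271] [ 0.693  0.331 -0.641] [-0.273 -0.633  0.501]
[-0.064 -0.063 -0.418  0.     0.     0.   ]
```

View pics/s5.png

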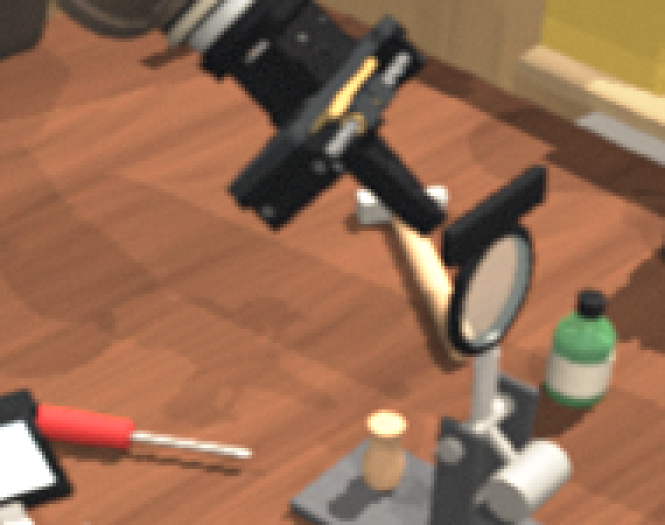

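The lens arm has tipped over and stands upright, clear of the fingertip at (435,220). Backing away along the tool axis.

>>> jog_arm(
  commands=[
    [-0.06, -0.06, -0.42, 0, 0, 0, 0],
    [-0.06, -0.06, -0.42, 0, 0, 0, 0],
    [-0.06, -0.06, -0.42, 0, 0, 0, 0],
    [-0.06, -0.06, -0.42, 0, 0, 0, 0],
    [-0.06, -0.06, -0.42, 0, 0, 0, 0],
  ],
)

```text
t: 10.05
tool_pos: [0.5008, 0.0987, 0.384]
ee_rot: [-0.094, 0.883, 0.198, 0.415]
ft_force: [-0.7, -0.7, -0.2]
opening: 0.0004
grip_force: 0.0
```

>>> jog_arm(
  commands=[
    [0, 0, 0, 0, 0, 0, 0],
    [0, 0, 0, 0, 0, 0, 0],
    [0, 0, 0, 0, 0, 0, 0],
    [0, 0, 0, 0, 0, 0, 0],
  ],
)

```text
t: 10.55
tool_pos: [0.502, 0.0991, 0.3821]
ee_rot: [-0.095, 0.884, 0.198, 0.413]
ft_force: [0.4, 0.4, 0.7]
opening: 0.0003
grip_force: 0.0
```

Run:
```python
from h import *
save(grab_frame("scene"),"s6.png")
```

```text
(no output)
```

View pics/s6.png

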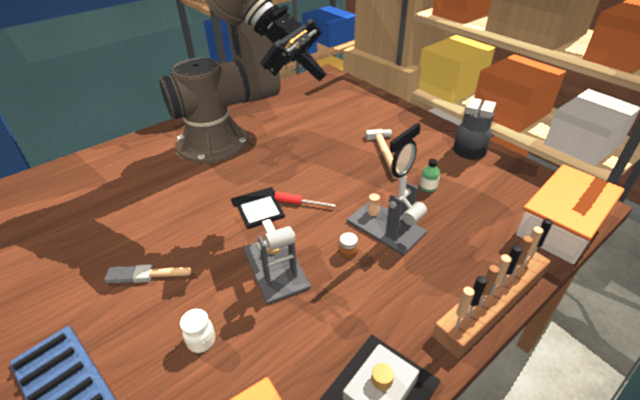

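The magnifier is upright (lens at (403,155)), the screen is down ((262,208)), the small things are in place, and the robot is clear.

```bash
python3 -c "
from station import *
print(hand_in())"
```

```text
the job is handed in; nothing more can be done
None
```

The magnifier's arm was pushed up past its balance point and stays raised by itself; the screen is still lowered, no small things look moved in the last picture, the robot is clear, and the job is handed in (no verdict was returned).

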